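# Hang a key display arm on the slotted upright

## Task

Take the steel display arm out of its wooden rest, hook its two claws into the top two slots of the slotted upright and press it down until it is fully home and the spring catch has clicked out over it. Ease it in by feel, without forcing it, let go, and leave everything else on the bench where it is.

Things in the scene. Friction and masses are not known exactly. Their poses are not given: they have to be found in the camera images.
- upright: fixed grey slotted steel strip, 40 wide, 6 thick, 275 mm high, between two aluminium channels (65 mm over both), on a foot 150 x 140 x 12 mm (x -50 to +100). Origin on the bench below the strip's front face; face is plane x = 0, looks to -x; z up. Four slots on line y = 0, 10 wide, 35.5 high, pitch 50; top two have lower edges nominally at z = 133 and 183 mm. Over 35 N on it is forcing
- seat (a point): point on the upright's face, 110 mm up: nominal place of the display arm's origin when home, axes then parallel. The strip is clamped by hand: slots and catch all sit 0 to 10 mm higher or lower than nominal, which NO measured pose shows, so find the height by feel or eye. The strip stays put under the forces of this job
- catch (a joint): spring catch over the top slot: dark round bar, 10 mm thick, 36 wide (y), centre nominally 224 mm up (shifted with the slots), 3.5 mm proud of the face. Value in m: 0 = out, up to 0.006 pushed back (3 to 5 N). On the way down the arm's nose rides over it by 3 mm, needing about 5 to 12 N of push; home, it springs out above the nose
- bracket: loose steel display arm, about 0.3 kg, standing in the wooden rest. +x points to the claws, z up; origin at the bottom of its back edge (plane x = 0, against the upright's face when home). Web 8 mm thick, x -55 to 0, z 0 to 84. Bar 14 mm wide (y), z 84 to 108, x -170 to -6 mm, end plate up to z = 124
- grip (a point): on the arm's bar near its centre of mass, a good place to grip from above: bar 14 mm wide across y, centre 96 mm above the arm's origin, 65 mm behind the back edge; the bar's top is 12 mm higher. A push down here also levers the claws against the upright, so contact forces add up to about twice the push: keep it under 15 N and go slower than 10 mm/s, as landing hard counts too
- claw (a point): lower front tip of the upper claw, 15.5 mm ahead of the back edge, 50 mm up; a like claw 50 mm below. Claws 6 mm thick: a tongue (z 73 to 83) with a hook 23 mm down (z 50 to 73, x 7.5 to 15.5), 33 mm high in all. They enter the slots straight, 2.5 mm to spare in height, when the arm is 23 to 25.5 mm above its home height; then it goes down 23 mm till the tongues rest on the slots' lower edges
- nose (a point): centre of the arm's rounded nose (18 mm high, 26 mm wide across y, rounded 5 mm above and below, its back 0.5 mm short of the back edge) at the rear end of the bar, x = -5.5, z = 102 mm of the arm; it must pass below the catch
- rest: fixed wooden rest, 215 x 70 mm, base 12 mm thick; axes as the arm's, origin on the bench right under the arm's origin (arm stands at z = 12 mm). Web foot in a groove between blocks 36 mm high (x -48 to -6), bar in a fork at x = -150 with ears to z = 108 mm; the bar is free at both sides from x = -130 to -55. Lift straight up
- key_a: loose car key lying flat, black round head 26 mm across and 10 mm high at the origin (underside), blade 43 mm long towards its +x; bystander
- key_b: loose brass key of the same shape, round head 26 mm across and 10 mm high at the origin (underside), blade 43 mm towards its +x; bystander
- padlock: brass padlock standing upright, 22 x 45 x 35 mm with a steel shackle to 64 mm height; origin under its centre; bystander
- oil: grey oil bottle, 40 mm across, 100 mm tall; origin under its centre; bystander
- driver: screwdriver with black handle lying along its x; bystander
- swarf_brush: wooden-handled brush lying along its x; bystander
Things that resemble listed ones, but are neither listed nor needed, are in the scene too. Of the things shaped like the bracket, the steel one is meant.

How it is judged:
By the outcome, as a careful person would: the job done as asked, in the order asked, and still so for the second after the job is handed in, with the robot touching nothing.
It also fails if it takes over 64 s, if anything falls off the work surface, if the arm or the gripper's body presses on something with over 40 N, if the wrist force passes 120 N, or if a joint passes its speed limit or range.

## Robot

A 6-joint arm with a two-finger parallel gripper is mounted at the origin on the work surface. World frame = base frame: x ahead of the robot, y to its left, z up, the work surface at z = 0. Lengths are in m, angles in degrees, forces in N, time in s.
With the tool pointing down it reaches from about 0.35 to 0.875 m from the base axis. Payload 4.2 kg.
Tool frame: the origin (TCP) lies on the centre line of the jaws, within the pads' length; the fingertips stand 19 mm ahead of it and the grasp point (between the pads) is the TCP; z points along the fingers, y is the line along which they close (so a half turn about z gives the same grasp; the last joint's range is limited). The gripper opens to 87 mm and grips with 3 to 60 N. Pads are 19 mm wide; open, the fingers measure 117 mm over their backs; the gripper's body (75 mm by 190 mm) begins 51 mm behind the grasp point.
Start: joints at [91.364, 22.042, 0.453, 0, -68.411, -14.817], TCP at [0.145, 0.608, 0.213] pointing down, gripper open.
Joint ranges: [-179.83, 179.83], [-69.29, 118.12], [-61.27, 80.66], [-181.25, 117.63], [-171.15, -9.14], [-177.46, 177.46]. Speed limits (degrees/s): [159.86, 159.86, 180, 180, 180, 180].

## Interface

Orientations are given as a 3x3 rotation matrix whose columns are the frame's x, y, z axes.
In Python, from station import sense, capture, finish_job, search_frame, masks_of gives the robot as it stands.
- The arm moves only by the tool drive_tool, never from a script. Its argument "rows" is a list of rows, each a list of 7 numbers: the opening in per cent of the stroke, from 0 (shut) to 100 (fully open), then the shift along the world's x, y, z in mm, then the turn, a rotation vector about the world's x, y, z in rad. In form: [[fingers, dx, dy, dz, wx, wy, wz], ...]. A call has 1 to 5 rows; each row shifts and turns the commanded pose from where the row before left it; what a row does not reach is not made up. A row lasts 1/12 s, in which the tool goes at most 41.7 mm and 7.16 degrees, less where a joint would pass 70% of its speed; a pose out of reach is approached as far as the arm can. A call is refused whole if a number of a shift passes 41.7 or a number of a turn 0.125, either way. A call with a gripper value outside its range is refused whole. The fingers move at their own pace and stop on an object; the grip force is fixed at half the most. Time passes only in rows, so rows that do not move let the fingers close. It gives the time, the measured TCP pose, the force, the opening and the grip force at its end, in the units of the state.
- sense(): the state, without advancing time (a new reading comes with each control period).
- capture(name): name is "scene" or "top" or "wrist"; returns a dict with "frame" (420x560x3 uint8, red, green, blue), "z_map" (420x560 float32, m along the optical axis (not along the pixel's ray), 0 where there is no reading), "fx", "fy", "cx", "cy" (pixels), "R" (3x3) and "t" (3): a world point X has camera coordinates R X + t; the wrist camera has in their place "T_tool_cam" (4x4, takes a point from camera to tool coordinates, whose origin is the TCP and whose axes are the flange's). Camera axes: x right, y down, z forward; pixel columns grow to the right and rows downward; lengths in m; the calibration is good to about 2 mm. A picture is of the moment at which its call begins: read the wrist's pose just before it.
- finish_job(): hands the job in; it is judged then, once.
Trained networks look in a picture, given as the dict that the camera call returned (one of the last four; its "shot" number tells which), for a name from the list of things; names that differ only in an ending like _2 or _b are one class to them, and where a whole thing is asked for, a point or a joint stands for the part that bears it (a point fixed in the world has none). Each returns a list of dicts, best first, with "p" (0 to 1); they miss things now and then, are a little off and sometimes report something else, mostly with a low value. They report only what shows in the picture. A call takes as long as a camera call. They do not tell look-alikes from the thing itself.
- search_frame(label, picture): "xy" ([column, row] in pixels, amid what is visible of it).
- masks_of(label, picture): "region" (420x560 bool, what is visible of it) and "xy" ([column, row] in pixels, amid what is visible of it).
The state is a dict: "time_s": time; "joints": joint angles; "joint_velocities": joint speeds; "effort": joint torques, N m; "tcp_pos": TCP position; "ee_rot": TCP orientation; "wrist_force": force on the tool from outside, world axes, zero at the start; "moment": the same for the moment, N m; "gripper_width": opening from 0.0 (shut) to 1.0 (fully open); "gripper_force": force on a finger pad.
Only numpy, scipy, OpenCV 4.12 (cv2) and the standard library are available. Lean on these libraries where they do the work, as an engineer would, in place of code of your own. Each camera call takes 0.05 s, during which the arm holds its last target. There are 200 camera calls.

## Working session

There is one attempt and no reset: what is moved stays moved. The work goes in short steps, Python scripts to look and compute and a tool call to move; the robot and the scene stay as the last step left them, time stands still between calls to the robot, and variables do not carry over. Pictures are saved under pics/ and viewed, at most 10 in all, crops included, and the job is handed in when it is done.

Besides the shell and the picture viewer there is one more tool, called after "Emit:" in YAML: its name, and indented under it one key for each argument. drive_tool: Moves the arm, as the interface text tells. Its arguments: {"type":"object","properties":{"rows":{"type":"array"}},"required":["rows"]}

```bash
mkdir -p pics; cat > h.py <<'E'
import numpy as np,cv2
from station import *
def world(c,s=None):
    z=c["z_map"];v,u=np.mgrid[:420,:560]
    P=np.stack([(u-c["cx"])/c["fx"]*z,(v-c["cy"])/c["fy"]*z,z],-1)
    if "R" in c: return (P-np.array(c["t"]))@np.array(c["R"])
    T=np.array(c["T_tool_cam"]);P=P@T[:3,:3].T+T[:3,3]
    return P@np.array(s["ee_rot"]).T+np.array(s["tcp_pos"])
def save(n,c,scale=1,box=None):
    f=c["frame"][...,::-1]
    if box: f=f[box[1]:box[3],box[0]:box[2]]
    cv2.imwrite("pics/"+n,cv2.resize(f,None,fx=scale,fy=scale,interpolation=cv2.INTER_CUBIC))
E
python3 - <<'E'
from h import *
s=sense();print(s)
a=[]
for n in("scene","top"):
    c=capture(n);a.append(c["frame"]);W=world(c)
    np.savez(n+".npz",W=W,frame=c["frame"])
    print(n,c["fx"],"cam",-np.array(c["R"]).T@np.array(c["t"]),np.array(c["R"]).round(3).tolist())
    for l in("bracket","upright","rest","key_a","padlock","oil","driver","swarf_brush"):
        for d in masks_of(l,c):
            m=d["region"]&(c["z_map"]>0);q=W[m]
            print(l,round(d["p"],2),np.round(d["xy"]),m.sum(),np.median(q,0).round(3),np.percentile(q,2,axis=0).round(3),np.percentile(q,98,axis=0).round(3))
    save(n+".png",c,1.4)
E
```

```text
{'time_s': 0.0, 'joints': array([ 9.13640060e+01,  2.20914987e+01,  3.79775928e-01, -3.13586535e-02,
       -6.84119532e+01, -1.48161879e+01]), 'joint_velocities': array([-0.09860214, -0.03542113,  0.01030419,  0.00814259, -0.13415086,
        0.10155215]), 'effort': array([-1.21837405e-05, -3.90664852e+01,  1.87406623e+01,  4.21976477e+00,
        1.09374206e-02, -1.94520958e-04]), 'tcp_pos': array([0.14522549, 0.60724252, 0.21204571]), 'ee_rot': array([[ 9.72517431e-01, -2.32829630e-01, -4.57394126e-04],
       [-2.32830072e-01, -9.72515012e-01, -2.17000317e-03],
       [ 6.04183811e-05,  2.21686102e-03, -9.99997541e-01]]), 'wrist_force': array([-0.99020558,  0.01198178,  0.41826664]), 'moment': array([-0.02425987, -0.00071807, -0.00692158]), 'gripper_force': 0.0, 'gripper_width': 0.9990292642383803}
scene 417.0050546148272 cam [ 0.94242845 -0.38628122  0.94465745] [[0.729, 0.684, -0.008], [0.563, -0.607, -0.562], [-0.389, 0.405, -0.827]]
bracket 0.9 [355. 156.] 775 [0.569 0.272 0.107] [0.556 0.207 0.016] [0.574 0.393 0.128]
bracket 0.68 [305. 250.] 1585 [0.647 0.027 0.013] [ 0.518
[... 1981 characters left out ...]
[0.554 0.213 0.037] [0.568 0.39  0.124]
key_a 0.53 [293. 152.] 83 [ 0.766 -0.004  0.007] [ 0.752 -0.047 -0.003] [0.773 0.013 0.012]
key_a 0.48 [296. 271.] 42 [ 0.371 -0.01   0.009] [ 0.346 -0.023 -0.   ] [0.382 0.022 0.013]
oil 0.62 [346. 142.] 143 [ 0.773 -0.183  0.067] [ 0.762 -0.204  0.018] [ 0.791 -0.168  0.101]
driver 0.74 [247. 143.] 265 [0.815 0.147 0.02 ] [ 0.693  0.123 -0.002] [0.868 0.185 0.027]
driver 0.26 [198. 215.] 311 [0.56  0.3   0.117] [0.552 0.211 0.036] [0.568 0.391 0.126]
swarf_brush 0.7 [363. 286.] 629 [ 0.307 -0.228  0.016] [ 0.234 -0.25  -0.003] [ 0.425 -0.203  0.022]
swarf_brush 0.24 [356. 215.] 1830 [ 0.549 -0.19   0.012] [ 0.487 -0.283  0.004] [ 0.622 -0.14   0.266]
```

View pics/scene.png

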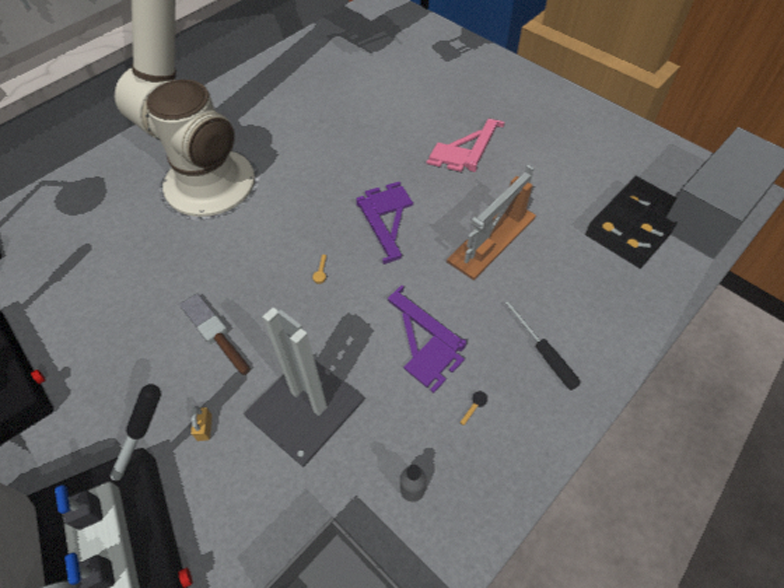

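```bash
python3 - <<'E'
import numpy as np,cv2
def rect(P,n):
    r=cv2.minAreaRect(P.astype(np.float32));print(n,len(P),np.round(cv2.boxPoints(r),4).tolist(),np.round(r[1],4),round(r[2],2))
for n in("scene","top"):
    W=np.load(n+".npz")["W"].reshape(-1,3)
    b=W[(abs(W[:,0]-.565)<.06)&(abs(W[:,1]-.29)<.13)]
    t=b[(b[:,2]>.111)&(b[:,2]<.1285)];rect(t[:,:2]*1000,n+" bar top");print(np.median(t[:,2]))
    q=t[t[:,1]<.37];c=q[:,:2].mean(0);print("line",c,np.linalg.svd(q[:,:2]-c,full_matrices=False)[2][0])
    print("claw minY",b[(b[:,2]>.04)][:,1].min(), "restbase");rect(b[(b[:,2]>.007)&(b[:,2]<.016)][:,:2]*1000,"base")
    u=W[(abs(W[:,0]-.56)<.09)&(abs(W[:,1]+.21)<.1)]
    rect(u[(u[:,2]>.006)&(u[:,2]<.017)][:,:2]*1000,n+" foot")
    k=u[u[:,2]>.1];rect(k[:,:2]*1000,"strip");print(k[:,2].max())
    k=u[u[:,2]>.255];rect(k[:,:2]*1000,"striptop");print(len(k))
E
```

```text
scene bar top 344 [[543.2545166015625, 221.84979248046875], [578.8344116210938, 221.41310119628906], [580.9487915039062, 393.66680908203125], [545.3687744140625, 394.1034851074219]] [172.2667  35.5826] 89.3
0.11956435054951345
line [0.56666418 0.28837723] [ 0.02694999 -0.99963678]
claw minY 0.20573358214683918 restbase
base 831 [[527.9816284179688, 405.2571105957031], [532.9605712890625, 186.75140380859375], [603.8873901367188, 188.3675994873047], [598.9083862304688, 406.873291015625]] [ 70.9452 218.5624] 1.31
scene foot 2844 [[483.4443054199219, -134.3195037841797], [492.61248779296875, -291.8609924316406], [633.2326049804688, -283.6776123046875], [624.0643920898438, -126.13600158691406]] [140.858  157.8081] 3.33
strip 1219 [[522.0479125976562, -189.27000427246094], [523.7031860351562, -213.50619506835938], [592.32861328125, -208.81910705566406], [590.6732788085938, -184.58299255371094]] [68.7853 24.2926] 3.91
0.27068498199024904
striptop 293 [[522.5601196289062, -189.1278076171875], [524.0994262695312, -213.05349731445312], [590.6854858398438, -208.76950073242188], [589.14617919921
[... 479 characters left out ...]
0722656], [592.28662109375, 404.66119384765625]] [ 77.6399 213.7299] 1.94
top foot 1300 [[472.0690002441406, -123.86910247802734], [482.0971984863281, -291.8609924316406], [653.1923828125, -281.647705078125], [643.164306640625, -113.65579986572266]] [171.3998 168.291 ] 3.42
strip 356 [[520.22900390625, -186.2220001220703], [522.8604125976562, -213.94720458984375], [588.1588134765625, -207.74989318847656], [585.5274047851562, -180.02479553222656]] [65.5917 27.8497] 5.42
0.2721980934034307
striptop 117 [[520.8970947265625, -189.69590759277344], [523.1956787109375, -213.9154052734375], [587.6129150390625, -207.80169677734375], [585.3143920898438, -183.58230590820312]] [64.7067 24.3282] 5.42
117
```

The scene image shows the candidates in 1.4x picture pixels: the steel bracket in the wooden rest at (497,205), purple ones lying at (385,220) and (430,335), and a pink one at (465,145). The one in the rest is grey steel, so it is the one meant. The upright is at (300,360) with its face towards the bracket. I'll confirm with a crop and start turning towards it.

```bash
python3 - <<'E'
from h import *
c=capture("scene");save("crop.png",c,5,(310,110,400,205))
w=capture("wrist");print(np.array(w["T_tool_cam"]).round(4).tolist(),w["fx"],w["cx"],w["cy"])
E
```

```text
[[-0.0009, -0.9529, -0.3033, 0.0843], [1.0, -0.0007, -0.0009, -0.0002], [0.0006, -0.3033, 0.9529, -0.1732], [0.0, 0.0, 0.0, 1.0]] 354.4212266321121 280.350359264555 204.22370176812075
```

View pics/crop.png

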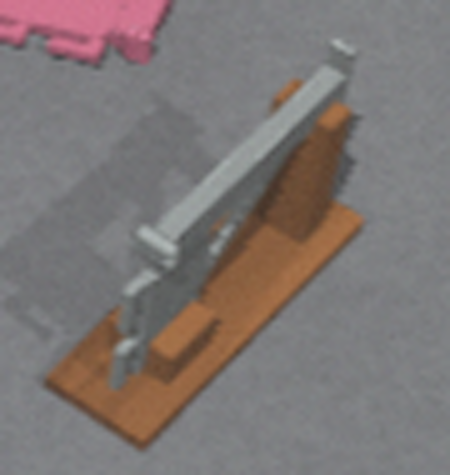

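Emit:
drive_tool:
  rows:
    - [100, 37, -20, 10, 0, 0, -0.12]
    - [100, 37, -25, 10, 0, 0, -0.12]
    - [100, 37, -30, 10, 0, 0, -0.12]
    - [100, 37, -30, 10, 0, 0, -0.12]
    - [100, 37, -30, 10, 0, 0, -0.12]

```text
time_s: 1.42
tcp_pos: [0.3109, 0.4874, 0.2581]
ee_rot: [[0.667, -0.745, 0.0], [-0.745, -0.667, 0.0], [-0.0, -0.0, -1.0]]
wrist_force: [0.7, -0.2, 0.5]
gripper_width: 1.001
gripper_force: 0.0
```

Emit:
drive_tool:
  rows:
    - [100, 37, -30, 8, 0, 0, -0.12]
    - [100, 37, -30, 0, 0, 0, -0.12]
    - [100, 37, -30, 0, 0, 0, -0.12]
    - [100, 37, -20, 0, 0, 0, -0.12]
    - [100, 37, -20, 0, 0, 0, -0.12]

```text
time_s: 1.83
tcp_pos: [0.4811, 0.3693, 0.2652]
ee_rot: [[0.13, -0.992, 0.001], [-0.992, -0.13, 0.001], [-0.001, -0.001, -1.0]]
wrist_force: [0.4, 1.3, 0.9]
gripper_width: 0.998
gripper_force: 0.0
```

The crop confirms the grey steel bracket: it stands in the rest with its claws at lower left (125,330), nose at (158,240) and end plate at (340,50). Next I go above the grip.

Emit:
drive_tool:
  rows:
    - [100, 25, -28, -5, 0, 0, -0.108]
    - [100, 25, -27, 0, 0, 0, 0]
    - [100, 0, 0, 0, 0, 0, 0]
    - [100, 0, 0, 0, 0, 0, 0]
    - [100, 0, 0, 0, 0, 0, 0]

```text
time_s: 2.25
tcp_pos: [0.5297, 0.3157, 0.2594]
ee_rot: [[0.028, -1.0, -0.0], [-1.0, -0.028, 0.0], [-0.0, 0.0, -1.0]]
wrist_force: [0.1, -0.2, -0.2]
gripper_width: 1.003
gripper_force: 0.0
```

```bash
cat > look.py <<'E'
from h import *
import sys
s=sense();c=capture("wrist");W=world(c,s);np.savez("w_%s.npz"%sys.argv[1],W=W,frame=c["frame"])
save("w_%s.png"%sys.argv[1],c)
print(s["tcp_pos"].round(4),s["wrist_force"].round(2))
E
python3 look.py 1; python3 - <<'E'
import numpy as np
W=np.load("w_1.npz")["W"].reshape(-1,3)
b=W[(abs(W[:,0]-.565)<.03)&(abs(W[:,1]-.30)<.11)]
t=b[(b[:,2]>.113)&(b[:,2]<.127)]
print("z",np.median(t[:,2]),t.min(0),t.max(0))
for y in np.arange(.21,.40,.01):
    q=t[abs(t[:,1]-y)<.003]
    if len(q)>3: print(round(y,3),len(q),np.percentile(q[:,0],[2,50,98]).round(4))
h=b[b[:,2]>.04];print("ymin z>.04",np.sort(h[:,1])[:5])
E
```

```text
[0.5297 0.3157 0.2594] [ 0.13 -0.21 -0.21]
z 0.12160739226617148 [0.55199842 0.22528127 0.1130425 ] [0.57694976 0.39643503 0.12677636]
0.23 232 [0.5527 0.565  0.5768]
0.24 127 [0.5577 0.5638 0.5713]
0.25 128 [0.5574 0.5637 0.5706]
0.26 126 [0.5571 0.5637 0.5708]
0.27 114 [0.5568 0.5631 0.57  ]
0.28 115 [0.5565 0.5631 0.5702]
0.29 111 [0.5562 0.5623 0.5693]
0.3 106 [0.556  0.5631 0.5695]
0.31 108 [0.5556 0.5623 0.5688]
0.32 102 [0.5553 0.5619 0.5689]
0.33 96 [0.5551 0.5615 0.5688]
0.34 94 [0.5547 0.5615 0.5681]
0.35 95 [0.5544 0.5615 0.5681]
0.36 88 [0.5541 0.5607 0.5672]
0.37 88 [0.554  0.5607 0.5674]
0.38 88 [0.5538 0.5606 0.5675]
0.39 115 [0.5532 0.5597 0.5665]
ymin z>.04 [0.20901652 0.20909929 0.20910986 0.20912013 0.20913523]
```

View pics/w_1.png

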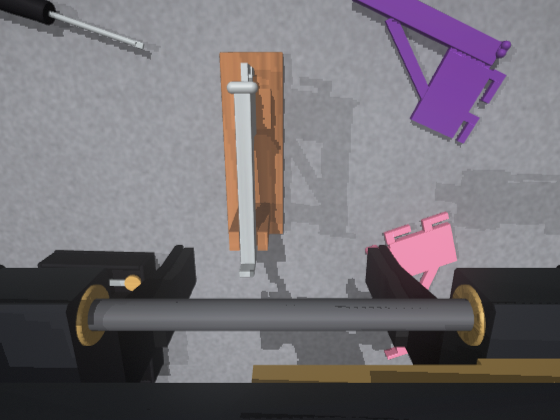

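The wrist view shows the bracket's bar running from (242,85) to (246,270), parallel to the fingers' plane and about 33 mm to the side, with free space around it. The grip works out at about (0.563, 0.290, 0.1085).

Emit:
drive_tool:
  rows:
    - [100, 16, -13, -20, 0, 0, 0]
    - [100, 17, -13, -30, 0, 0, 0]
    - [100, 0, 0, -10, 0, 0, 0]
    - [100, 0, 0, 0, 0, 0, 0]
    - [100, 0, 0, 0, 0, 0, 0]

```text
time_s: 2.72
tcp_pos: [0.5621, 0.2907, 0.1995]
ee_rot: [[0.03, -1.0, -0.0], [-1.0, -0.03, -0.001], [0.001, 0.0, -1.0]]
wrist_force: [-0.6, 0.1, 0.5]
gripper_width: 1.001
gripper_force: 0.0
```

```bash
python3 look.py 2; python3 - <<'E'
import numpy as np
W=np.load("w_2.npz")["W"].reshape(-1,3)
b=W[(abs(W[:,0]-.565)<.03)&(abs(W[:,1]-.30)<.11)]
t=b[(b[:,2]>.113)&(b[:,2]<.1265)]
print("z",np.median(t[:,2]),t.min(0),t.max(0))
for y in np.arange(.23,.40,.03):
    q=t[abs(t[:,1]-y)<.004]
    if len(q)>3: print(round(y,3),len(q),np.percentile(q[:,0],[2,50,98]).round(4))
h=b[b[:,2]>.04];print("ymin z>.04",np.sort(h[:,1])[:5])
E
```

```text
[0.5621 0.2907 0.1995] [-0.59  0.12  0.49]
z 0.12169289113652947 [0.5521415  0.22460387 0.11309445] [0.57733527 0.36763477 0.12619259]
0.23 414 [0.553  0.5647 0.5765]
0.26 217 [0.5573 0.5644 0.5711]
0.29 186 [0.5569 0.5633 0.5697]
0.32 168 [0.5559 0.5628 0.5691]
0.35 161 [0.5548 0.562  0.5685]
ymin z>.04 [0.20733707 0.20733707 0.20733707 0.20733707 0.20733707]
```

Emit:
drive_tool:
  rows:
    - [70, 1, -1, -30, 0, 0, 0]
    - [50, 0, 0, -30, 0, 0, 0]
    - [40, 0, 0, -20, 0, 0, 0]
    - [40, 0, 0, -11, 0, 0, 0]
    - [40, 0, 0, 0, 0, 0, 0]

```text
time_s: 3.18
tcp_pos: [0.5626, 0.2891, 0.1073]
ee_rot: [[0.029, -1.0, -0.002], [-1.0, -0.029, -0.002], [0.002, 0.002, -1.0]]
wrist_force: [0.1, -0.3, -0.6]
gripper_width: 0.707
gripper_force: 0.0
```

Emit:
drive_tool:
  rows:
    - [0, 0, 0, 0, 0, 0, 0]
    - [0, 0, 0, 0, 0, 0, 0]
    - [0, 0, 0, 0, 0, 0, 0]
    - [0, 0, 0, 0, 0, 0, 0]
    - [0, 0, 0, 0, 0, 0, 0]

```text
time_s: 3.6
tcp_pos: [0.5641, 0.2891, 0.1096]
ee_rot: [[0.028, -1.0, 0.002], [-1.0, -0.028, 0.001], [-0.001, -0.002, -1.0]]
wrist_force: [0.5, 0.1, 0.2]
gripper_width: 0.329
gripper_force: 0.0
```

Emit:
drive_tool:
  rows:
    - [0, 0, 0, 0, 0, 0, 0]
    - [0, 0, 0, 0, 0, 0, 0]
    - [0, 0, 0, 0, 0, 0, 0]
    - [0, 0, 0, 0, 0, 0, 0]

```text
time_s: 3.93
tcp_pos: [0.5639, 0.2888, 0.1087]
ee_rot: [[0.028, -1.0, 0.0], [-1.0, -0.028, 0.0], [-0.0, -0.0, -1.0]]
wrist_force: [0.1, -0.5, 0.7]
gripper_width: 0.144
gripper_force: 30.0
```

Emit:
drive_tool:
  rows:
    - [0, 0, 0, 5, 0, 0, 0]
    - [0, 0, 0, 10, 0, 0, 0]
    - [0, 0, 0, 15, 0, 0, 0]
    - [0, 0, 0, 20, 0, 0, 0]
    - [0, 0, 0, 0, 0, 0, 0]

```text
time_s: 4.35
tcp_pos: [0.5659, 0.29, 0.1631]
ee_rot: [[0.029, -1.0, 0.007], [-1.0, -0.029, 0.004], [-0.004, -0.007, -1.0]]
wrist_force: [1.6, -0.0, -2.2]
gripper_width: 0.145
gripper_force: 30.0
```

The bracket is gripped and lifted. I move on towards the upright, tilting so that the wrist camera sees its face.

Emit:
drive_tool:
  rows:
    - [0, 0, 0, 25, 0, 0, 0]
    - [0, 5, -10, 32, 0, 0, 0]
    - [0, 7, -27, 27, 0, 0, 0]
    - [0, 7, -30, 20, -0.05, 0, 0]
    - [0, 7, -32, 15, -0.08, 0, 0]

```text
time_s: 4.77
tcp_pos: [0.5905, 0.1883, 0.2807]
ee_rot: [[0.026, -1.0, 0.004], [-0.991, -0.027, -0.129], [0.129, -0.0, -0.992]]
wrist_force: [0.5, 0.2, -3.1]
gripper_width: 0.144
gripper_force: 30.0
```

Emit:
drive_tool:
  rows:
    - [0, 7, -32, 10, -0.12, 0, 0]
    - [0, 7, -32, 8, -0.12, 0, 0]
    - [0, 7, -32, 0, -0.12, 0, 0]
    - [0, 7, -30, 0, -0.12, 0, 0]
    - [0, 5, -25, 0, -0.12, 0, 0]

```text
time_s: 5.18
tcp_pos: [0.6232, 0.0378, 0.2953]
ee_rot: [[0.028, -1.0, 0.001], [-0.743, -0.021, -0.669], [0.669, 0.018, -0.743]]
wrist_force: [-0.2, -0.6, -3.6]
gripper_width: 0.14
gripper_force: 30.0
```

Emit:
drive_tool:
  rows:
    - [0, 3, -20, 0, -0.12, 0, 0]
    - [0, 0, -10, 0, -0.05, 0, 0]
    - [0, 0, 0, 0, 0, 0, 0]
    - [0, 0, 0, 0, 0, 0, 0]
    - [0, 0, 0, 0, 0, 0, 0]

```text
time_s: 5.6
tcp_pos: [0.6262, 0.0094, 0.2959]
ee_rot: [[0.027, -1.0, 0.001], [-0.624, -0.018, -0.781], [0.781, 0.02, -0.624]]
wrist_force: [-0.0, -0.6, -2.3]
gripper_width: 0.145
gripper_force: 30.0
```

```bash
python3 look.py 3
```

```text
[0.6262 0.0094 0.2959] [-0.04 -0.56 -2.26]
```

View pics/w_3.png

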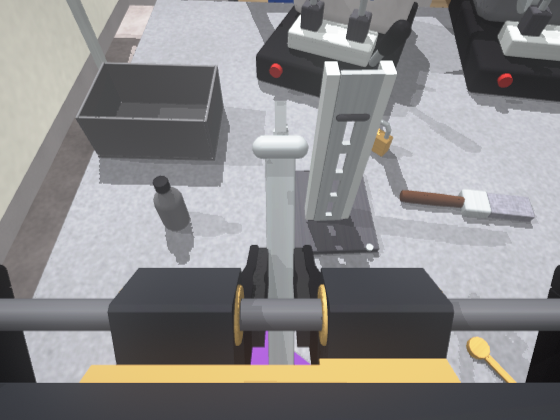

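The view shows the upright's face with the dark catch at (352,117) and the slots on a line below it, at (345,133), (340,160) and (333,192). Everything is in clear view, so I'll fit the plane and measure the heights.

```bash
cat > m.py <<'E'
from h import *
import sys
n=sys.argv[1]
d=np.load("w_%s.npz"%n);W=d["W"];f=d["frame"]
m=(abs(W[...,0]-.556)<.045)&(W[...,1]<-.17)&(W[...,1]>-.225)&(W[...,2]>.05)&(W[...,2]<.29)
P=W[m];print("n",m.sum(),P.min(0).round(4),P.max(0).round(4))
s=(abs(W[...,0]-.556)<.014)&m&(W[...,2]<.20);Q=W[s]
A=np.c_[Q[:,0],Q[:,2],np.ones(len(Q))]
for _ in range(6):
    k=np.linalg.lstsq(A,Q[:,1],rcond=None)[0];r=Q[:,1]-A@k;g=abs(r)<max(.002,np.std(r));A,Q=A[g],Q[g]
print("plane y=ax+bz+c",k,"std",r.std(),"yaw",np.degrees(np.arctan(k[0])),"y at .556,z.2",k@[.556,.2,1])
g=cv2.cvtColor(f,cv2.COLOR_RGB2GRAY)
dep=W[...,1]-(k[0]*W[...,0]+k[1]*W[...,2]+k[2])
# profile of depth residual by x at several z
for z in(.12,.165,.19,.21,.24,.26):
    q=m&(abs(W[...,2]-z)<.004)
    xs=W[q][:,0];dd=dep[q]
    print(z,[ (round(x,3),round(float(np.median(dd[abs(xs-x)<.0025]))*1000,1)) for x in np.arange(.516,.6,.005) if (abs(xs-x)<.0025).any()])
np.savez("pl.npz",k=k)
E
python3 m.py 3; python3 - <<'E'
from h import *
c=np.load("w_3.npz");f=c["frame"][55:235,295:395][...,::-1]
cv2.imwrite("pics/c3.png",cv2.resize(f,None,fx=3.3,fy=3.3,interpolation=cv2.INTER_CUBIC))
E
```

```text
n 8239 [ 0.5216 -0.2124  0.05  ] [ 0.5884 -0.1811  0.2709]
plane y=ax+bz+c [ 0.06897234 -0.00089102 -0.22443165] std 0.0005585476937886122 yaw 3.945575431064169 y at .556,z.2 -0.1862612310924232
0.12 [(np.float64(0.521), -2.7), (np.float64(0.526), -3.0), (np.float64(0.531), -2.8), (np.float64(0.536), 0.3), (np.float64(0.541), -0.1), (np.float64(0.546), -0.2), (np.float64(0.551), 0.2), (np.float64(0.556), -0.0), (np.float64(0.561), 0.1), (np.float64(0.566), 0.1), (np.float64(0.571), -0.1), (np.float64(0.576), -2.6), (np.float64(0.581), -3.1), (np.float64(0.586), -3.5)]
0.165 [(np.float64(0.521), -3.0), (np.float64(0.526), -3.0), (np.float64(0.531), -3.2), (np.float64(0.536), 0.2), (np.float64(0.541), 0.3), (np.float64(0.546), 0.2), (np.float64(0.551), 0.1), (np.float64(0.556), -0.2), (np.float64(0.561), 0.2), (np.float64(0.566), -0.1), (np.float64(0.571), 0.3), (np.float64(0.576), -2.9), (np.float64(0.581), -3.0), (np.float64(0.586), -7.2)]
0.19 [(np.float64(0.521), -3.3), (np.float64(0.526), -2.8), (np.float64(0.531), -3.2), (np.float64(0.536), 0.2), (np.float64(0.541), -0.0), (np.fl
[... 625 characters left out ...]
p.float64(0.531), -2.8), (np.float64(0.536), 0.1), (np.float64(0.541), -0.1), (np.float64(0.546), -0.1), (np.float64(0.551), -0.1), (np.float64(0.556), -0.2), (np.float64(0.561), -0.1), (np.float64(0.566), 0.0), (np.float64(0.571), -0.0), (np.float64(0.576), -3.0), (np.float64(0.581), -3.0), (np.float64(0.586), -5.6)]
0.26 [(np.float64(0.521), -2.8), (np.float64(0.526), -2.9), (np.float64(0.531), -2.8), (np.float64(0.536), 0.1), (np.float64(0.541), -0.1), (np.float64(0.546), 0.1), (np.float64(0.551), 0.0), (np.float64(0.556), -0.1), (np.float64(0.561), -0.1), (np.float64(0.566), -0.2), (np.float64(0.571), -0.1), (np.float64(0.576), -2.8), (np.float64(0.581), -3.2), (np.float64(0.586), -5.2)]
```

View pics/c3.png

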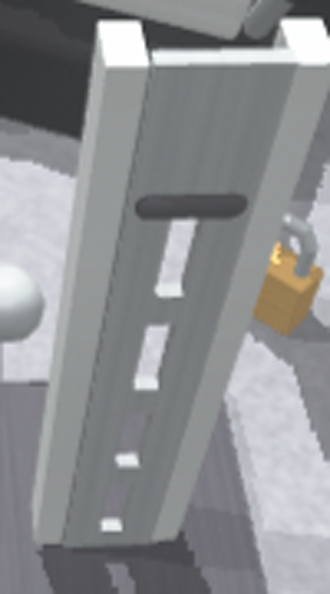

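The crop shows the catch at (190,206) and the two upper slots' lower ledges at (170,295) and (147,385). I rectify the face plane to read the heights.

```bash
python3 - <<'E'
from h import *
d=np.load("w_3.npz");W=d["W"];f=d["frame"];k=np.load("pl.npz")["k"]
# homography from plane (x,z) to pixels via strip points near plane
dep=W[...,1]-(W[...,0]*k[0]+W[...,2]*k[1]+k[2])
m=(abs(W[...,0]-.556)<.02)&(abs(dep)<.001)&(W[...,2]>.03)&(W[...,2]<.275)
v,u=np.nonzero(m);src=W[m][:,[0,2]]
s=np.c_[(src[:,0]-.516)*4000,(.29-src[:,1])*4000].astype(np.float32)
H,_=cv2.findHomography(s,np.c_[u,v].astype(np.float32),cv2.RANSAC,1)
R=cv2.warpPerspective(f,np.linalg.inv(H),(320,1000),flags=cv2.INTER_CUBIC)
g=cv2.cvtColor(R,cv2.COLOR_RGB2GRAY).astype(float);np.save("rect.npy",g)
# slot lateral: row profiles
for z in (.20,.205,.155,.160):
    r=int((.29-z)*4000);p=g[r-4:r+5].mean(0);p=p[80:240];dd=np.diff(cv2.GaussianBlur(p[None],(9,1),2)[0])
    print("z",z,"edges x",.516+(80+dd.argmax())/4000,.516+(80+dd.argmin())/4000,dd.max(),dd.min())
p=g[:,146:158].mean(1);p=cv2.GaussianBlur(p[:,None],(1,9),2)[:,0];dd=np.diff(p)
for i in range(2,len(dd)-2):
    if abs(dd[i])>1.8 and abs(dd[i])==abs(dd[max(0,i-8):i+9]).max(): print("z %.4f grad %.1f"%(.29-i/4000,dd[i]))
for c in (110,190):
    q=g[150:350,c-6:c+6].mean(1);b=np.nonzero(q<q.min()+25)[0]+150;print("catch dark z",.29-b.min()/4000,.29-b.max()/4000)
E
```

```text
z 0.2 edges x 0.5515 0.55925 11.086956747613726 -12.576010382402274
z 0.205 edges x 0.55125 0.55925 11.794404683146098 -12.826451606329357
z 0.155 edges x 0.5515 0.559 11.762217399385662 -10.827635602388682
z 0.16 edges x 0.55125 0.5595 11.671292859698497 -11.170877483776962
z 0.2747 grad 21.9
z 0.2700 grad -14.6
z 0.2235 grad -5.7
z 0.2132 grad 12.9
z 0.1850 grad 2.3
z 0.1780 grad -12.3
z 0.1635 grad 8.2
z 0.1360 grad 2.2
z 0.1282 grad -9.8
z 0.0870 grad 6.8
z 0.0780 grad -7.0
catch dark z 0.22299999999999998 0.21299999999999997
catch dark z 0.22299999999999998 0.21325
```

```bash
python3 - <<'E'
import numpy as np
W=np.load("w_3.npz")["W"].reshape(-1,3)
b=W[(abs(W[:,2])<.006)&(abs(W[:,0]-.5)<.25)&(abs(W[:,1]+.2)<.2)];print("bench",np.median(b[:,2]),len(b))
near=W[(abs(W[:,0]-.556)<.05)&(abs(W[:,1]+.195)<.06)]
f=near[(near[:,2]>.005)&(near[:,2]<.018)];print("foot",np.median(f[:,2]),len(f))
t=near[(near[:,2]>.262)&(near[:,1]<-.195)];print("chan top",np.percentile(t[:,2],[50,90,98]),t[:,0].min(),t[:,0].max(),len(t))
E
```

```text
bench 0.0012357282037126494 32129
foot 0.013148502108113358 2742
chan top [0.26710943 0.26779914 0.26808509] 0.5226940378552721 0.5883795103638716 269
```

Emit:
drive_tool:
  rows:
    - [0, -10, -5, -5, 0.12, 0, 0]
    - [0, -10, -10, -8, 0.12, 0, 0]
    - [0, -10, -10, -8, 0.12, 0, 0]
    - [0, -10, -10, -8, 0.12, 0, 0]
    - [0, -10, -10, -8, 0.12, 0, 0]

```text
time_s: 6.07
tcp_pos: [0.5758, -0.0353, 0.2607]
ee_rot: [[0.028, -1.0, 0.006], [-0.957, -0.029, -0.288], [0.289, 0.003, -0.957]]
wrist_force: [1.1, -0.9, -3.6]
gripper_width: 0.144
gripper_force: 30.0
```

Emit:
drive_tool:
  rows:
    - [0, -10, -10, -8, 0.12, 0, 0]
    - [0, -10, -10, -8, 0.12, 0, 0]
    - [0, -8, -10, -7, 0.06, 0, 0]
    - [0, 0, 0, 0, 0, 0, 0.041]
    - [0, 0, 0, 0, 0, 0, 0]

```text
time_s: 6.48
tcp_pos: [0.5475, -0.0675, 0.2374]
ee_rot: [[0.067, -0.998, 0.003], [-0.998, -0.067, 0.001], [-0.001, -0.003, -1.0]]
wrist_force: [0.1, -0.3, -3.0]
gripper_width: 0.14
gripper_force: 30.0
```

Emit:
drive_tool:
  rows:
    - [0, 0, 0, 0, 0, 0, 0]
    - [0, 0, 0, 0, 0, 0, 0]

```text
time_s: 6.65
tcp_pos: [0.548, -0.0656, 0.2363]
ee_rot: [[0.069, -0.998, 0.001], [-0.998, -0.069, -0.0], [0.0, -0.001, -1.0]]
wrist_force: [0.0, -0.1, -2.7]
gripper_width: 0.144
gripper_force: 30.0
```

```bash
python3 look.py 4; python3 - <<'E'
from h import *
print([sense()["tcp_pos"].round(4).tolist() for _ in range(2)])
W=np.load("w_4.npz")["W"].reshape(-1,3)
n=W[(W[:,2]>.2)&(W[:,2]<.3)]
br=n[(n[:,1]>-.16)];st=n[n[:,1]<-.175]
for y in np.arange(-.15,0,.01):
    q=br[(abs(br[:,1]-y)<.003)&(abs(br[:,0]-.55)<.04)]
    if len(q)>5: print(round(y,3),len(q),np.percentile(q[:,0],[2,98]).round(4),np.median(q[:,2]).round(4))
print("strip",len(st))
if len(st): print(st.min(0),st.max(0))
E
```

```text
[ 0.548  -0.0656  0.2363] [ 0.01 -0.12 -2.75]
[[0.548, -0.0654, 0.236], [0.548, -0.0654, 0.236]]
-0.14 148 [0.5509 0.5567] 0.2241
-0.13 582 [0.5419 0.5631] 0.2482
-0.12 492 [0.5427 0.564 ] 0.25
-0.11 372 [0.545  0.5584] 0.2491
-0.1 352 [0.5447 0.5578] 0.2491
-0.09 338 [0.5439 0.5573] 0.2491
-0.08 774 [0.5338 0.5558] 0.2582
-0.07 387 [0.5422 0.5557] 0.2494
-0.06 672 [0.5373 0.5592] 0.2958
-0.05 263 [0.5412 0.554 ] 0.2491
-0.03 14 [0.5394 0.5489] 0.2495
-0.02 240 [0.5387 0.5518] 0.2491
-0.01 230 [0.538  0.5511] 0.2492
strip 2012
[ 0.52249513 -0.19201474  0.20004654] [ 0.58729208 -0.18218262  0.23900111]
```

View pics/w_4.png

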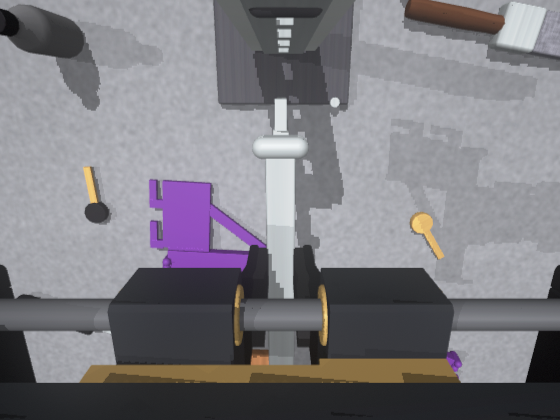

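The bracket hangs straight with its claws at (281,110), lined up with the slots at (285,20–45). I'll measure the lateral offset in this same view.

```bash
cat > lat.py <<'E'
from h import *
import sys
d=np.load("w_%s.npz"%sys.argv[1]);W=d["W"];f=d["frame"]
g=cv2.cvtColor(f,cv2.COLOR_RGB2GRAY).astype(float)
m=(abs(W[...,0]-.555)<.018)&(W[...,1]<-.175)&(W[...,1]>-.195)&(W[...,2]>.06)&(W[...,2]<.205)
Q=W[m];A=np.c_[Q[:,0],np.ones(len(Q))]
for _ in range(5):
    k=np.linalg.lstsq(A,Q[:,1],rcond=None)[0];r=Q[:,1]-A@k;s=abs(r)<max(.0015,r.std());A,Q=A[s],Q[s]
print("face y=%.4fx%+.4f std %.4f"%(*k,r.std()),"y@.555",k@[.555,1])
on=abs(W[...,1]-k[0]*W[...,0]-k[1])<.0015
for z in(.08,.1,.12,.14,.15,.155,.16,.19,.195,.2):
    q=on&(abs(W[...,2]-z)<.003)&(abs(W[...,0]-.555)<.03);x=np.sort(W[q][:,0])
    if len(x)<10: continue
    gp=np.diff(x);i=gp.argmax();print("z",z,"strip",x[0].round(4),x[-1].round(4),"gap",x[i].round(4),x[i+1].round(4))
for r in range(2,70,4):
    row=g[r,255:315];dd=np.diff(row);a,b=dd.argmax(),dd.argmin()
    if dd[a]>25: print("row",r,255+a+.5,255+b+.5,round(dd[a]),round(dd[b]))
E
python3 lat.py 4
```

```text
face y=0.0674x-0.2240 std 0.0003 y@.555 -0.1865594215488898
z 0.08 strip 0.5346 0.5717 gap 0.5445 0.5471
z 0.1 strip 0.5352 0.574 gap 0.5494 0.5597
z 0.12 strip 0.535 0.5737 gap 0.5707 0.5716
z 0.14 strip 0.5347 0.5744 gap 0.5489 0.5601
z 0.15 strip 0.5349 0.5745 gap 0.5494 0.5599
z 0.155 strip 0.5349 0.5742 gap 0.5496 0.5599
z 0.16 strip 0.5346 0.5739 gap 0.5496 0.5598
z 0.19 strip 0.5349 0.5745 gap 0.5495 0.56
z 0.195 strip 0.5347 0.5744 gap 0.5497 0.5599
z 0.2 strip 0.5351 0.5745 gap 0.5492 0.5599
row 18 275.5 293.5 50 -54
row 22 279.5 292.5 63 -61
row 30 276.5 290.5 67 -87
row 34 278.5 290.5 62 -85
row 42 277.5 289.5 96 -87
row 50 278.5 287.5 80 -63
row 66 282.5 290.5 26 -29
```

The slot centre is at x=0.5547 and the bracket's line reaches the face at 0.557, so I shift −2.3 mm. Approach to just short of contact at the entry height.

Emit:
drive_tool:
  rows:
    - [0, -2, -8, -4, 0, 0, 0]
    - [0, 0.5, -10, -4, 0, 0, 0]
    - [0, 0.8, -10, -3, 0, 0, 0]
    - [0, 0.5, -7, 0, 0, 0, 0]
    - [0, 0, 0, 0, 0, 0, 0]

```text
time_s: 7.12
tcp_pos: [0.5474, -0.1029, 0.2238]
ee_rot: [[0.067, -0.998, -0.001], [-0.998, -0.067, -0.001], [0.001, 0.001, -1.0]]
wrist_force: [0.6, -0.0, -2.9]
gripper_width: 0.144
gripper_force: 30.0
```

Emit:
drive_tool:
  rows:
    - [0, 0, 0, 0, 0, 0, 0]
    - [0, 0, 0, 0, 0, 0, 0]

```text
time_s: 7.28
tcp_pos: [0.5476, -0.1015, 0.2245]
ee_rot: [[0.068, -0.998, 0.0], [-0.998, -0.068, 0.0], [-0.0, -0.0, -1.0]]
wrist_force: [0.7, 1.1, -3.1]
gripper_width: 0.145
gripper_force: 30.0
```

```bash
python3 look.py 5; python3 - <<'E'
from h import *
W=np.load("w_5.npz")["W"].reshape(-1,3)
n=W[(W[:,2]>.19)&(W[:,2]<.3)]
for y in np.arange(-.18,-.04,.005):
    q=n[(abs(n[:,1]-y)<.002)&(abs(n[:,0]-.553)<.02)]
    if len(q)>5: print(round(y,3),len(q),np.percentile(q[:,0],[2,98]).round(4),np.mean(np.percentile(q[:,0],[2,98])).round(4),np.median(q[:,2]).round(4))
E
python3 lat.py 5 | head -8
```

```text
[ 0.5476 -0.1015  0.2245] [ 0.71  1.07 -3.07]
-0.18 85 [0.5507 0.5563] 0.5535 0.2122
-0.175 97 [0.5503 0.5561] 0.5532 0.2122
-0.17 97 [0.55   0.5557] 0.5529 0.2124
-0.165 520 [0.5414 0.5627] 0.5521 0.2367
-0.16 492 [0.5404 0.5647] 0.5525 0.2399
-0.155 285 [0.545  0.5624] 0.5537 0.2376
-0.15 262 [0.5449 0.5587] 0.5518 0.2373
-0.145 250 [0.5444 0.558 ] 0.5512 0.2373
-0.14 236 [0.5445 0.5577] 0.5511 0.2373
-0.135 234 [0.5441 0.5574] 0.5508 0.2373
-0.13 232 [0.5438 0.5571] 0.5505 0.2374
-0.125 226 [0.5434 0.5569] 0.5501 0.2373
-0.12 212 [0.5429 0.5561] 0.5495 0.2374
-0.115 580 [0.5335 0.5554] 0.5444 0.2509
-0.11 1907 [0.5379 0.5641] 0.551 0.2607
-0.105 289 [0.5375 0.5597] 0.5486 0.2377
-0.1 362 [0.5371 0.5593] 0.5482 0.2392
-0.095 500 [0.5368 0.559 ] 0.5479 0.2844
-0.09 228 [0.5371 0.5587] 0.5479 0.2377
-0.085 174 [0.5407 0.5536] 0.5472 0.2373
-0.065 11 [0.5391 0.5477] 0.5434 0.2379
-0.06 158 [0.5388 0.5522] 0.5455 0.2375
-0.055 143 [0.5383 0.5513] 0.5448 0.2375
-0.05 157 [0.5379 0.5511] 0.5445 0.2375
-0.045 146 [0.5375 0.5507] 0.5441 0.2374
face y=0.0709x-0.2204 std 0.0000 y@.555 -0.18105952534777053
```

View pics/w_5.png

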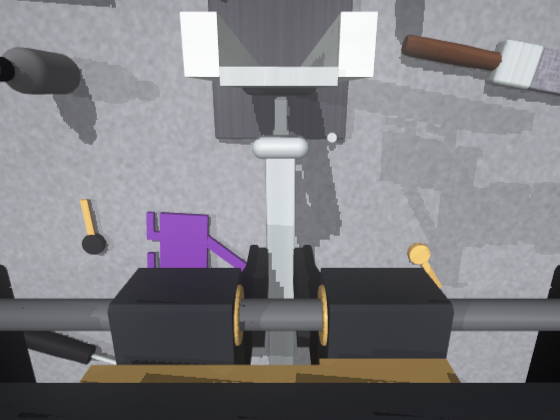

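The claws are just short of the strip and centred to within 1 mm. The height is mid-window by estimate, so I advance by feel.

Emit:
drive_tool:
  rows:
    - [0, 0.5, -1.5, 0, 0, 0, 0]
    - [0, 0.1, -1.5, 0, 0, 0, 0]
    - [0, 0.1, -1.5, 0, 0, 0, 0]
    - [0, 0.1, -1.5, 0, 0, 0, 0]
    - [0, 0, 0, 0, 0, 0, 0]

```text
time_s: 7.75
tcp_pos: [0.5483, -0.1074, 0.2245]
ee_rot: [[0.069, -0.998, 0.0], [-0.998, -0.069, -0.0], [0.0, -0.0, -1.0]]
wrist_force: [-0.3, -0.5, -3.7]
gripper_width: 0.145
gripper_force: 30.0
```

Emit:
drive_tool:
  rows:
    - [0, 0.1, -1, 0, 0, 0, 0]
    - [0, 0.1, -1, 0, 0, 0, 0]
    - [0, 0, 0, 0, 0, 0, 0]

```text
time_s: 8.0
tcp_pos: [0.5485, -0.1094, 0.2245]
ee_rot: [[0.069, -0.998, 0.0], [-0.998, -0.069, -0.0], [0.0, -0.0, -1.0]]
wrist_force: [-1.0, 0.4, -2.6]
gripper_width: 0.142
gripper_force: 30.0
```

Emit:
drive_tool:
  rows:
    - [0, 0.1, -1, 0, 0, 0, 0]
    - [0, 0.1, -1, 0, 0, 0, 0]
    - [0, 0.1, -1, 0, 0, 0, 0]
    - [0, 0, 0, 0, 0, 0, 0]

```text
time_s: 8.33
tcp_pos: [0.5488, -0.1124, 0.2244]
ee_rot: [[0.069, -0.998, -0.0], [-0.998, -0.069, -0.0], [0.0, 0.0, -1.0]]
wrist_force: [0.9, 0.1, -2.4]
gripper_width: 0.144
gripper_force: 30.0
```

Emit:
drive_tool:
  rows:
    - [0, 0.1, -1, 0, 0, 0, 0]
    - [0, 0.1, -1, 0, 0, 0, 0]
    - [0, 0, 0, 0, 0, 0, 0]

```text
time_s: 8.58
tcp_pos: [0.549, -0.1144, 0.2245]
ee_rot: [[0.069, -0.998, -0.0], [-0.998, -0.069, -0.0], [0.0, 0.0, -1.0]]
wrist_force: [0.5, 1.0, -3.1]
gripper_width: 0.149
gripper_force: 30.0
```

The claws have gone in. I continue to the face.

Emit:
drive_tool:
  rows:
    - [0, 0.1, -1, 0, 0, 0, 0]
    - [0, 0.1, -1, 0, 0, 0, 0]
    - [0, 0, -1, 0, 0, 0, 0]
    - [0, 0, 0, 0, 0, 0, 0]

```text
time_s: 8.92
tcp_pos: [0.5492, -0.1174, 0.2245]
ee_rot: [[0.069, -0.998, -0.0], [-0.998, -0.069, -0.0], [0.0, 0.0, -1.0]]
wrist_force: [0.4, 0.6, -3.0]
gripper_width: 0.142
gripper_force: 30.0
```

Emit:
drive_tool:
  rows:
    - [0, 0.1, -1, 0, 0, 0, 0]
    - [0, 0, -1, 0, 0, 0, 0]
    - [0, 0, 0, 0, 0, 0, 0]

```text
time_s: 9.17
tcp_pos: [0.5493, -0.1194, 0.2245]
ee_rot: [[0.069, -0.998, -0.0], [-0.998, -0.069, -0.0], [0.0, 0.0, -1.0]]
wrist_force: [-0.3, -0.2, -3.1]
gripper_width: 0.145
gripper_force: 30.0
```

Emit:
drive_tool:
  rows:
    - [0, 0, -0.5, 0, 0, 0, 0]
    - [0, 0, -0.5, 0, 0, 0, 0]
    - [0, 0, 0, 0, 0, 0, 0]

```text
time_s: 9.42
tcp_pos: [0.5493, -0.1203, 0.2245]
ee_rot: [[0.069, -0.998, -0.0], [-0.998, -0.069, -0.0], [0.0, 0.0, -1.0]]
wrist_force: [-0.3, -0.5, -3.2]
gripper_width: 0.144
gripper_force: 30.0
```

Emit:
drive_tool:
  rows:
    - [0, 0, -0.5, 0, 0, 0, 0]
    - [0, 0, -0.5, 0, 0, 0, 0]
    - [0, 0, 0, 0, 0, 0, 0]

```text
time_s: 9.67
tcp_pos: [0.5493, -0.1213, 0.2245]
ee_rot: [[0.069, -0.998, 0.0], [-0.998, -0.069, -0.0], [0.0, -0.0, -1.0]]
wrist_force: [0.4, 0.6, -3.2]
gripper_width: 0.141
gripper_force: 30.0
```

Emit:
drive_tool:
  rows:
    - [0, 0, -0.5, 0, 0, 0, 0]
    - [0, 0, -0.5, 0, 0, 0, 0]
    - [0, 0, 0, 0, 0, 0, 0]

```text
time_s: 9.92
tcp_pos: [0.5493, -0.1223, 0.2245]
ee_rot: [[0.069, -0.998, 0.0], [-0.998, -0.069, -0.0], [0.0, 0.0, -1.0]]
wrist_force: [0.5, -0.7, -3.1]
gripper_width: 0.143
gripper_force: 30.0
```

Emit:
drive_tool:
  rows:
    - [0, 0, -0.5, 0, 0, 0, 0]
    - [0, 0, 0, 0, 0, 0, 0]

```text
time_s: 10.08
tcp_pos: [0.5493, -0.1227, 0.2245]
ee_rot: [[0.069, -0.998, 0.0], [-0.998, -0.069, 0.0], [-0.0, -0.0, -1.0]]
wrist_force: [-0.8, 0.9, -3.1]
gripper_width: 0.147
gripper_force: 30.0
```

Emit:
drive_tool:
  rows:
    - [0, 0, -0.5, 0, 0, 0, 0]
    - [0, 0, 0, 0, 0, 0, 0]

```text
time_s: 10.25
tcp_pos: [0.5494, -0.1229, 0.2245]
ee_rot: [[0.069, -0.998, 0.0], [-0.998, -0.069, 0.001], [-0.001, -0.0, -1.0]]
wrist_force: [-0.8, 1.8, -2.3]
gripper_width: 0.144
gripper_force: 30.0
```

Emit:
drive_tool:
  rows:
    - [0, 0, -0.5, 0, 0, 0, 0]
    - [0, 0, 0, 0, 0, 0, 0]

```text
time_s: 10.42
tcp_pos: [0.5494, -0.123, 0.2245]
ee_rot: [[0.069, -0.998, 0.0], [-0.998, -0.069, 0.001], [-0.001, -0.001, -1.0]]
wrist_force: [-0.3, 4.4, -1.5]
gripper_width: 0.142
gripper_force: 30.0
```

```bash
python3 look.py 6; python3 - <<'E'
from h import *
W=np.load("w_6.npz")["W"].reshape(-1,3)
n=W[(W[:,2]>.205)&(W[:,2]<.3)&(abs(W[:,0]-.555)<.035)]
q=n[(n[:,1]<-.17)]
for lo,hi in((.205,.225),(.225,.245),(.245,.275)):
    p=q[(q[:,2]>lo)&(q[:,2]<hi)];
    if len(p): print(lo,len(p),np.percentile(p,[1,50,99],axis=0).round(4).tolist())
E
```

```text
[ 0.5494 -0.123   0.2245] [-0.35  4.38 -1.51]
0.205 803 [[0.5346, -0.2102, 0.2054], [0.5552, -0.1966, 0.2126], [0.5767, -0.1913, 0.2248]]
0.225 1742 [[0.5347, -0.2096, 0.2256], [0.5538, -0.1814, 0.2374], [0.5766, -0.1703, 0.2443]]
0.245 7311 [[0.5236, -0.2108, 0.2466], [0.555, -0.1948, 0.2678], [0.5877, -0.1865, 0.2713]]
```

Contact is flush with the face at y −0.123. I back off slightly into the play and go down slowly.

Emit:
drive_tool:
  rows:
    - [0, 0, 1.2, 0, 0, 0, 0]
    - [0, 0, 0, 0, 0, 0, 0]
    - [0, 0, 0, -0.5, 0, 0, 0]
    - [0, 0, 0, -0.5, 0, 0, 0]
    - [0, 0, 0, -0.5, 0, 0, 0]

```text
time_s: 10.88
tcp_pos: [0.5495, -0.1225, 0.2232]
ee_rot: [[0.069, -0.998, 0.001], [-0.998, -0.069, 0.0], [-0.0, -0.001, -1.0]]
wrist_force: [0.5, 2.9, 0.1]
gripper_width: 0.144
gripper_force: 30.0
```

Emit:
drive_tool:
  rows:
    - [0, 0, 0, -0.5, 0, 0, 0]
    - [0, 0, 0, -0.5, 0, 0, 0]
    - [0, 0, 0, -0.5, 0, 0, 0]
    - [0, 0, 0, 0, 0, 0, 0]

```text
time_s: 11.22
tcp_pos: [0.5498, -0.1221, 0.2223]
ee_rot: [[0.069, -0.998, 0.002], [-0.998, -0.069, 0.0], [-0.0, -0.002, -1.0]]
wrist_force: [-0.5, 5.7, 2.6]
gripper_width: 0.141
gripper_force: 30.0
```

Emit:
drive_tool:
  rows:
    - [0, 0, 0, -0.5, 0, 0, 0]
    - [0, 0, 0, -0.5, 0, 0, 0]
    - [0, 0, 0, 0, 0, 0, 0]

```text
time_s: 11.47
tcp_pos: [0.55, -0.1219, 0.2217]
ee_rot: [[0.069, -0.998, 0.002], [-0.998, -0.069, 0.001], [-0.001, -0.002, -1.0]]
wrist_force: [-0.3, 6.5, 4.6]
gripper_width: 0.148
gripper_force: 30.0
```

Emit:
drive_tool:
  rows:
    - [0, 0, 0, -0.5, 0, 0, 0]
    - [0, 0, 0, -0.5, 0, 0, 0]
    - [0, 0, 0, 0, 0, 0, 0]

```text
time_s: 11.72
tcp_pos: [0.5502, -0.1216, 0.2212]
ee_rot: [[0.07, -0.998, 0.003], [-0.998, -0.07, 0.001], [-0.001, -0.003, -1.0]]
wrist_force: [-1.4, 6.4, 5.7]
gripper_width: 0.146
gripper_force: 30.1
```

Emit:
drive_tool:
  rows:
    - [0, 0, 0, -0.5, 0, 0, 0]
    - [0, 0, 0, -0.5, 0, 0, 0]
    - [0, 0, 0, 0, 0, 0, 0]

```text
time_s: 11.97
tcp_pos: [0.5504, -0.1213, 0.2205]
ee_rot: [[0.07, -0.998, 0.004], [-0.998, -0.07, 0.001], [-0.001, -0.004, -1.0]]
wrist_force: [-1.6, 8.2, 7.3]
gripper_width: 0.147
gripper_force: 30.1
```

Emit:
drive_tool:
  rows:
    - [0, 0, 0, -0.5, 0, 0, 0]
    - [0, 0, 0, 0, 0, 0, 0]
    - [0, 0, 0, 0, 0, 0, 0]

```text
time_s: 12.22
tcp_pos: [0.5504, -0.1213, 0.22]
ee_rot: [[0.07, -0.998, 0.004], [-0.998, -0.07, 0.001], [-0.001, -0.004, -1.0]]
wrist_force: [-1.9, 7.5, 7.2]
gripper_width: 0.148
gripper_force: 30.1
```

Emit:
drive_tool:
  rows:
    - [0, 0, 0, -0.5, 0, 0, 0]
    - [0, 0, 0, 0, 0, 0, 0]
    - [0, 0, 0, 0, 0, 0, 0]

```text
time_s: 12.47
tcp_pos: [0.5503, -0.1213, 0.2192]
ee_rot: [[0.07, -0.998, 0.004], [-0.998, -0.07, 0.001], [-0.001, -0.004, -1.0]]
wrist_force: [-1.2, 7.3, 6.1]
gripper_width: 0.144
gripper_force: 30.1
```

Emit:
drive_tool:
  rows:
    - [0, 0, 0, -0.5, 0, 0, 0]
    - [0, 0, 0, 0, 0, 0, 0]
    - [0, 0, 0, 0, 0, 0, 0]

```text
time_s: 12.72
tcp_pos: [0.5502, -0.1214, 0.2183]
ee_rot: [[0.07, -0.998, 0.003], [-0.998, -0.07, 0.001], [-0.001, -0.003, -1.0]]
wrist_force: [-0.6, 7.9, 4.8]
gripper_width: 0.145
gripper_force: 30.0
```

Emit:
drive_tool:
  rows:
    - [0, 0, 0, -0.5, 0, 0, 0]
    - [0, 0, 0, -0.5, 0, 0, 0]
    - [0, 0, 0, -0.5, 0, 0, 0]
    - [0, 0, 0, 0, 0, 0, 0]

```text
time_s: 13.05
tcp_pos: [0.5499, -0.1216, 0.216]
ee_rot: [[0.07, -0.998, 0.002], [-0.998, -0.07, 0.001], [-0.001, -0.002, -1.0]]
wrist_force: [0.2, 5.8, 1.1]
gripper_width: 0.142
gripper_force: 30.0
```

Emit:
drive_tool:
  rows:
    - [0, 0, 0, -0.5, 0, 0, 0]
    - [0, 0, 0, -0.5, 0, 0, 0]
    - [0, 0, 0, -0.5, 0, 0, 0]
    - [0, 0, 0, -0.5, 0, 0, 0]
    - [0, 0, 0, 0, 0, 0, 0]

```text
time_s: 13.47
tcp_pos: [0.5497, -0.1217, 0.2135]
ee_rot: [[0.069, -0.998, 0.001], [-0.998, -0.069, 0.001], [-0.001, -0.001, -1.0]]
wrist_force: [0.4, 4.7, -0.5]
gripper_width: 0.153
gripper_force: 30.0
```

Emit:
drive_tool:
  rows:
    - [0, 0, 0, -0.5, 0, 0, 0]
    - [0, 0, 0, -0.5, 0, 0, 0]
    - [0, 0, 0, -0.5, 0, 0, 0]
    - [0, 0, 0, -0.5, 0, 0, 0]
    - [0, 0, 0, 0, 0, 0, 0]

```text
time_s: 13.88
tcp_pos: [0.5497, -0.1216, 0.2116]
ee_rot: [[0.069, -0.998, 0.001], [-0.998, -0.069, 0.001], [-0.001, -0.001, -1.0]]
wrist_force: [-0.2, 5.2, 0.4]
gripper_width: 0.143
gripper_force: 30.0
```

Emit:
drive_tool:
  rows:
    - [0, 0, 0, -0.5, 0, 0, 0]
    - [0, 0, 0, -0.5, 0, 0, 0]
    - [0, 0, 0, -0.5, 0, 0, 0]
    - [0, 0, 0, -0.5, 0, 0, 0]
    - [0, 0, 0, 0, 0, 0, 0]

```text
time_s: 14.3
tcp_pos: [0.5497, -0.1216, 0.2096]
ee_rot: [[0.069, -0.998, 0.001], [-0.998, -0.069, 0.001], [-0.001, -0.001, -1.0]]
wrist_force: [0.1, 5.7, 1.4]
gripper_width: 0.141
gripper_force: 30.0
```

Emit:
drive_tool:
  rows:
    - [0, 0, 0, -0.5, 0, 0, 0]
    - [0, 0, 0, -0.5, 0, 0, 0]
    - [0, 0, 0, -0.5, 0, 0, 0]
    - [0, 0, 0, -0.5, 0, 0, 0]
    - [0, 0, 0, 0, 0, 0, 0]

```text
time_s: 14.72
tcp_pos: [0.5497, -0.1216, 0.2076]
ee_rot: [[0.069, -0.998, 0.001], [-0.998, -0.069, 0.001], [-0.001, -0.001, -1.0]]
wrist_force: [0.1, 5.7, 0.8]
gripper_width: 0.141
gripper_force: 30.0
```

Emit:
drive_tool:
  rows:
    - [0, 0, 0, -0.5, 0, 0, 0]
    - [0, 0, 0, -0.5, 0, 0, 0]
    - [0, 0, 0, -0.5, 0, 0, 0]
    - [0, 0, 0, -0.5, 0, 0, 0]
    - [0, 0, 0, 0, 0, 0, 0]

```text
time_s: 15.13
tcp_pos: [0.5494, -0.1218, 0.2051]
ee_rot: [[0.069, -0.998, 0.0], [-0.998, -0.069, 0.001], [-0.001, -0.0, -1.0]]
wrist_force: [0.0, 4.9, -1.5]
gripper_width: 0.143
gripper_force: 30.0
```

Emit:
drive_tool:
  rows:
    - [0, 0, 0, -0.5, 0, 0, 0]
    - [0, 0, 0, -0.5, 0, 0, 0]
    - [0, 0, 0, -0.5, 0, 0, 0]
    - [0, 0, 0, 0, 0, 0, 0]

```text
time_s: 15.47
tcp_pos: [0.5491, -0.1224, 0.2034]
ee_rot: [[0.069, -0.998, -0.001], [-0.998, -0.069, 0.0], [-0.0, 0.001, -1.0]]
wrist_force: [1.0, 3.9, -3.5]
gripper_width: 0.145
gripper_force: 30.0
```

Emit:
drive_tool:
  rows:
    - [0, 0, 0, -0.4, 0, 0, 0]
    - [0, 0, 0, -0.4, 0, 0, 0]
    - [0, 0, 0, -0.4, 0, 0, 0]
    - [0, 0, 0, 0, 0, 0, 0]

```text
time_s: 15.8
tcp_pos: [0.5489, -0.1227, 0.2023]
ee_rot: [[0.069, -0.998, -0.001], [-0.998, -0.069, -0.0], [0.0, 0.001, -1.0]]
wrist_force: [0.2, 3.8, -3.6]
gripper_width: 0.145
gripper_force: 30.0
```

The catch has let the nose pass. Now I land gently.

Emit:
drive_tool:
  rows:
    - [0, 0, 0, -0.4, 0, 0, 0]
    - [0, 0, 0, -0.4, 0, 0, 0]
    - [0, 0, 0, 0, 0, 0, 0]

```text
time_s: 16.05
tcp_pos: [0.5491, -0.1229, 0.2018]
ee_rot: [[0.069, -0.998, -0.001], [-0.998, -0.069, -0.0], [0.0, 0.001, -1.0]]
wrist_force: [-0.7, 1.8, -3.6]
gripper_width: 0.144
gripper_force: 30.0
```

Emit:
drive_tool:
  rows:
    - [0, 0, 0, -0.4, 0, 0, 0]
    - [0, 0, 0, -0.4, 0, 0, 0]
    - [0, 0, 0, 0, 0, 0, 0]

```text
time_s: 16.3
tcp_pos: [0.5493, -0.1228, 0.2013]
ee_rot: [[0.069, -0.998, -0.0], [-0.998, -0.069, -0.0], [0.0, 0.0, -1.0]]
wrist_force: [0.9, 1.0, -4.5]
gripper_width: 0.145
gripper_force: 30.0
```

Emit:
drive_tool:
  rows:
    - [0, 0, 0, -0.4, 0, 0, 0]
    - [0, 0, 0, -0.4, 0, 0, 0]
    - [0, 0, 0, 0, 0, 0, 0]

```text
time_s: 16.55
tcp_pos: [0.5494, -0.1225, 0.2007]
ee_rot: [[0.069, -0.998, 0.001], [-0.998, -0.069, -0.0], [0.0, -0.001, -1.0]]
wrist_force: [-0.5, 2.9, -1.5]
gripper_width: 0.144
gripper_force: 30.0
```

Emit:
drive_tool:
  rows:
    - [0, 0, 0, -0.4, 0, 0, 0]
    - [0, 0, 0, -0.4, 0, 0, 0]
    - [0, 0, 0, 0, 0, 0, 0]

```text
time_s: 16.8
tcp_pos: [0.5497, -0.1224, 0.2003]
ee_rot: [[0.069, -0.998, 0.001], [-0.998, -0.069, -0.0], [0.0, -0.001, -1.0]]
wrist_force: [-1.3, 3.8, 1.3]
gripper_width: 0.145
gripper_force: 30.0
```

Emit:
drive_tool:
  rows:
    - [0, 0, 0, -0.4, 0, 0, 0]
    - [0, 0, 0, -0.4, 0, 0, 0]
    - [0, 0, 0, 0, 0, 0, 0]

```text
time_s: 17.05
tcp_pos: [0.5501, -0.1223, 0.2001]
ee_rot: [[0.069, -0.998, 0.003], [-0.998, -0.069, -0.0], [0.0, -0.003, -1.0]]
wrist_force: [-2.1, 4.5, 4.9]
gripper_width: 0.144
gripper_force: 30.1
```

Emit:
drive_tool:
  rows:
    - [0, 0, 0, -0.4, 0, 0, 0]
    - [0, 0, 0, -0.4, 0, 0, 0]
    - [0, 0, 0, 0, 0, 0, 0]

```text
time_s: 17.3
tcp_pos: [0.5505, -0.1221, 0.1999]
ee_rot: [[0.07, -0.998, 0.004], [-0.998, -0.07, 0.0], [0.0, -0.004, -1.0]]
wrist_force: [-1.0, 6.5, 7.1]
gripper_width: 0.147
gripper_force: 30.1
```

```bash
python3 look.py 7; python3 - <<'E'
from h import *
d=np.load("w_7.npz")
c=capture("scene");save("s7.png",c,5,(150,195,270,315))
W=d["W"].reshape(-1,3);n=W[(W[:,2]>.19)&(abs(W[:,0]-.555)<.035)]
for y in(-.18,-.17,-.16,-.15,-.05):
    q=n[(abs(n[:,1]-y)<.002)&(n[:,2]<.235)]
    if len(q): print(y,np.percentile(q[:,0],[2,98]).round(4),np.median(q[:,2]).round(4))
E
```

```text
[ 0.5505 -0.1221  0.1999] [-1.02  6.45  7.12]
-0.17 [0.5472 0.5606] 0.213
-0.16 [0.5464 0.56  ] 0.2131
-0.15 [0.5461 0.5594] 0.213
```

View pics/w_7.png

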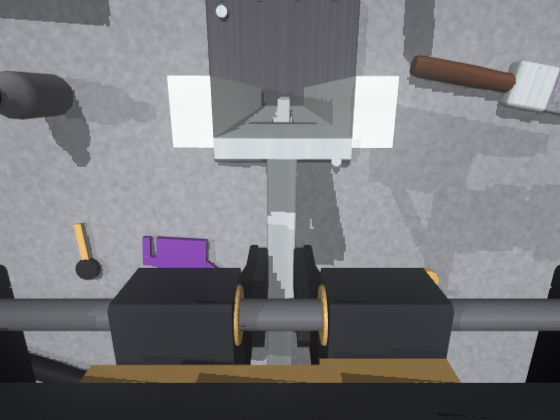

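The strip's top edge is at row 148 and the claw shows behind it at (283,105). The bracket has landed at z 0.200, which matches both the 24.5 mm descent and the height found by eye. I relieve the push, then let go.

Emit:
drive_tool:
  rows:
    - [0, 0, 0, 1, 0, 0, 0]
    - [0, 0, 0, 1, 0, 0, 0]
    - [0, 0, 0, 0, 0, 0, 0]

```text
time_s: 17.65
tcp_pos: [0.5496, -0.1224, 0.2003]
ee_rot: [[0.069, -0.998, 0.001], [-0.998, -0.069, 0.0], [-0.0, -0.001, -1.0]]
wrist_force: [-0.6, 4.6, 2.4]
gripper_width: 0.143
gripper_force: 30.0
```

Emit:
drive_tool:
  rows:
    - [40, 0, 0, 0, 0, 0, 0]
    - [40, 0, 0, 0, 0, 0, 0]
    - [40, 0, 0, 0, 0, 0, 0]
    - [40, 0, 0, 0, 0, 0, 0]
    - [40, 0, 0, 0, 0, 0, 0]

```text
time_s: 18.07
tcp_pos: [0.5492, -0.123, 0.1997]
ee_rot: [[0.069, -0.998, -0.001], [-0.998, -0.069, -0.001], [0.001, 0.001, -1.0]]
wrist_force: [0.1, 0.4, -0.5]
gripper_width: 0.377
gripper_force: 0.0
```

Emit:
drive_tool:
  rows:
    - [50, 0, 0, 10, 0, 0, 0]
    - [50, 0, 0, 20, 0, 0, 0]
    - [50, 0, 5, 30, 0, 0, 0]
    - [50, 0, 15, 30, 0, 0, 0]
    - [50, 5, 25, 20, -0.1, 0, 0]

```text
time_s: 18.48
tcp_pos: [0.5554, -0.0813, 0.3154]
ee_rot: [[0.06, -0.998, 0.007], [-0.993, -0.06, -0.101], [0.101, -0.001, -0.995]]
wrist_force: [1.2, -0.3, 1.2]
gripper_width: 0.495
gripper_force: 0.0
```

Emit:
drive_tool:
  rows:
    - [50, 10, 32, 0, -0.12, 0, 0]
    - [50, 10, 32, 0, -0.12, 0, 0]
    - [50, 15, 32, 0, -0.12, 0, 0]
    - [50, 15, 30, 0, -0.12, 0, 0]
    - [50, 15, 20, 0, -0.12, 0, 0]

```text
time_s: 18.9
tcp_pos: [0.6203, 0.0718, 0.3124]
ee_rot: [[0.068, -0.998, 0.006], [-0.76, -0.056, -0.648], [0.647, 0.039, -0.762]]
wrist_force: [1.3, -0.8, 0.5]
gripper_width: 0.498
gripper_force: 0.0
```

Emit:
drive_tool:
  rows:
    - [50, 10, 0, 0, -0.1, 0, 0]
    - [50, 0, 0, 0, 0, 0, 0]
    - [50, 0, 0, 0, 0, 0, 0]

```text
time_s: 19.15
tcp_pos: [0.6294, 0.0696, 0.3081]
ee_rot: [[0.072, -0.997, -0.001], [-0.694, -0.049, -0.719], [0.717, 0.053, -0.695]]
wrist_force: [-0.2, 0.8, -0.0]
gripper_width: 0.497
gripper_force: 0.0
```

```bash
python3 look.py 8; python3 - <<'E'
from h import *
W=np.load("w_8.npz")["W"].reshape(-1,3)
f=W[(abs(W[:,0]-.556)<.05)&(abs(W[:,1]+.195)<.06)&(W[:,2]>.005)&(W[:,2]<.018)];print("foot z",np.median(f[:,2]))
b=W[(W[:,1]>-.185)&(W[:,1]<.0)&(W[:,2]>.19)&(W[:,2]<.24)&(abs(W[:,0]-.55)<.03)]
for y in np.arange(-.18,-.03,.02):
    q=b[(abs(b[:,1]-y)<.004)&(b[:,2]<.24)]
    if len(q): print(round(y,3),len(q),np.percentile(q[:,0],[2,98]).round(4),np.percentile(q[:,2],[50,95]).round(4))
E
```

```text
[0.6294 0.0696 0.3081] [-0.2   0.82 -0.  ]
foot z 0.01317941812968762
-0.18 209 [0.5414 0.5712] [0.2173 0.2221]
-0.16 95 [0.5466 0.56  ] [0.2119 0.2132]
-0.14 104 [0.5457 0.5591] [0.2112 0.2124]
-0.12 111 [0.5447 0.5581] [0.2108 0.2119]
-0.1 125 [0.5439 0.5571] [0.2102 0.2114]
-0.08 130 [0.5429 0.5563] [0.2096 0.211 ]
-0.06 141 [0.5417 0.5552] [0.2093 0.2104]
-0.04 145 [0.5408 0.5543] [0.2087 0.21  ]
```

View pics/w_8.png

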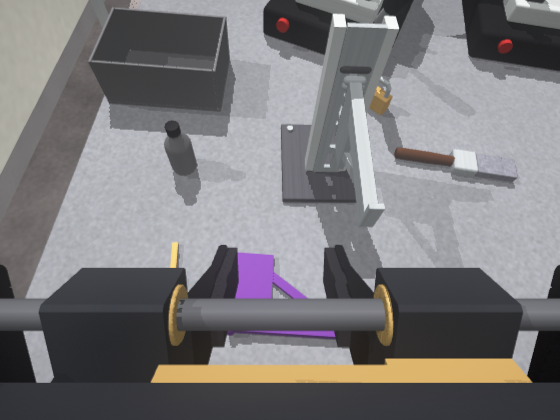

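```bash
python3 - <<'E'
from h import *
k=np.load("pl.npz")["k"]
for n in(3,8):
    W=np.load("w_%d.npz"%n)["W"];dep=W[...,1]-(W[...,0]*k[0]+W[...,2]*k[1]+k[2])
    for z in np.arange(.206,.232,.002):
        q=(abs(W[...,2]-z)<.001)&(abs(dep)<.012)
        r=[]
        for x in(.542,.548,.555,.562,.568):
            p=dep[q&(abs(W[...,0]-x)<.0025)];r.append(round(float(np.median(p))*1000,1) if len(p) else None)
        print(n,round(z,3),r)
f=np.load("w_8.npz")["frame"][40:200,290:410][...,::-1]
cv2.imwrite("pics/c8.png",cv2.resize(f,None,fx=3.7,fy=3.7,interpolation=cv2.INTER_CUBIC))
E
```

```text
3 0.206 [-0.2, -0.3, None, -0.1, 0.1]
3 0.208 [-0.1, -0.8, None, -0.4, -0.0]
3 0.21 [0.1, 0.4, None, -0.2, 0.2]
3 0.212 [-0.0, -0.1, None, 0.5, 0.0]
3 0.214 [0.2, 1.5, None, 1.5, 0.6]
3 0.216 [2.8, 3.5, 2.7, 3.0, 2.4]
3 0.218 [3.4, 3.3, 3.4, 3.3, 2.6]
3 0.22 [3.2, 2.7, 3.8, 3.3, 2.9]
3 0.222 [2.1, 1.0, 1.6, 1.4, 1.1]
3 0.224 [0.2, 0.4, -0.1, -0.2, 0.1]
3 0.226 [0.2, 0.2, 0.3, 0.2, -0.1]
3 0.228 [0.2, 0.2, -0.1, -0.1, 0.3]
3 0.23 [0.3, 0.2, -0.3, -0.1, -0.0]
3 0.232 [-0.3, -0.0, 0.2, -0.3, 0.3]
8 0.206 [11.2, None, None, 10.9, 0.2]
8 0.208 [0.2, -4.5, None, 11.6, -0.3]
8 0.21 [0.3, -0.6, None, 0.2, 0.3]
8 0.212 [0.1, 1.0, None, 0.7, 4.4]
8 0.214 [9.0, 10.6, 10.1, 10.4, 1.7]
8 0.216 [3.2, 7.9, 8.0, 7.9, 2.4]
8 0.218 [3.4, 3.9, 4.2, 3.5, 3.1]
8 0.22 [2.6, 3.3, 3.6, 3.2, 2.6]
8 0.222 [1.9, 1.8, 2.3, 1.9, 1.3]
8 0.224 [-0.0, 0.0, 0.5, 0.2, 0.0]
8 0.226 [-0.1, -0.8, 0.3, 0.1, -0.1]
8 0.228 [-0.2, 0.8, 0.2, 0.5, -0.2]
8 0.23 [-0.1, 0.3, 0.4, -0.0, -0.2]
8 0.232 [-0.2, 0.1, 0.3, 0.0, -0.1]
```

View pics/c8.png

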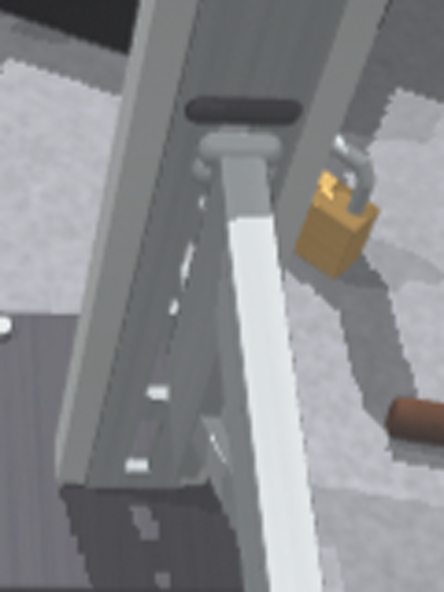

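The crop shows the dark catch out at (243,110), directly above the nose at (240,145). Its depth is 3.5 mm proud, the same as before the job, and the nose height matches home.

```bash
python3 -c "
from station import *
print(finish_job())"
```

```text
the job is handed in; nothing more can be done
None
```

The steel display arm is home in the top two slots with the spring catch out over its nose. It is released, with the robot clear, and the job is handed in at about 19 s; since release the bar hangs about 1.5° nose-up, which matches the play in the hooks.

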